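Take the hand stamp from behind the sprung flap

ROBOT

A 6-joint arm with a two-finger parallel gripper is mounted at the origin on a cart in front of the work surface, level with it; the furniture and walls round the work are solid. World frame = base frame: x ahead of the robot, y to its left, z up, the work surface at z = 0. Lengths are in mm, angles in rad, forces in N, time in s.
With the tool pointing down it reaches from about 400 to 925 mm from the base axis. Payload 12.5 kg.
Tool frame: the origin (TCP) lies at the very end of the fingers, on their centre line; the grasp point (between the pads) lies 19 mm behind it (env.tcp_to_grasp is the distance from the TCP to the grasp point, in mm); z points along the fingers, x is the direction in which the jaws open and shut, and the axes are right-handed (so a half turn about z gives the same grasp; the last joint's range is limited). The gripper opens to 95 mm and grips with 3 to 60 N. Pads are 20 mm wide; open, the fingers measure 119 mm over their backs; the gripper's body (75 mm by 180 mm) begins 59 mm behind the grasp point.
Start: joints at [-1.384, 0.491, 1.559, -0, 1.092, -0.106], TCP at [180.42, -598.413, 189.861] pointing down, gripper open.
Joint ranges: [-3.1, 3.1], [-0.84, 2.19], [0.05, 2.79], [-1.13, 4.28], [0.06, 2.93], [-2.69, 2.69]. Speed limits (rad/s): [2.22, 2.22, 2.79, 3.14, 3.14, 3.14].

INTERFACE

Orientations are given as [roll, pitch, yaw] about the fixed x, y, z axes, in that order (R = Rz(yaw) Ry(pitch) Rx(roll)).
In Python, from cell import env, vision, job gives the robot as it stands.
- The arm moves only by the shell command python3 -m pendant 'ROWS' [OPENING]. ROWS is JSON, a list of rows, each a list of 4 numbers: the shift along the tool's x, y, z in mm, then the turn about the tool's z in degrees. In form: [[tx, ty, tz, turn], ...]. A call has 1 to 8 rows; each row is the pose to reach, as a shift and turn from the pose measured when the call began, along the tool's axes at that moment; what a row does not reach only later rows make up. A row lasts 1/8 s, in which the tool goes at most 62.5 mm and 10.7 degrees, less where a joint would pass 70% of its speed; a pose out of reach is approached as far as the arm can. A call with a gripper value outside its range is refused whole. OPENING is the closure, from 0 (fully open) to 1 (shut), set as the call begins (- or left out, the last holds). The fingers move at their own pace and stop on an object; the grip force is fixed at half the most. Time passes only in rows, so rows that repeat a pose let the fingers close. It gives the time, the measured TCP pose, the force and the opening at its end, in the units of the state.
- env.state(): the state, without advancing time (a new reading comes with each control period).
- vision.read_camera(name): name is "side" or "top" or "wrist"; returns a dict with "pixels" (384x512x3 uint8, red, green, blue), "intrinsics" (3x3 intrinsics, pixels), "R" (3x3) and "t" (3): a world point X has camera coordinates R X + t; the wrist camera has in their place "tool_from_camera" (4x4, takes a point from camera to tool coordinates, whose origin is the TCP and whose axes are the tool frame's). Camera axes: x right, y down, z forward; pixel columns grow to the right and rows downward; lengths in mm; the calibration is good to about 2 mm. The wrist camera is an equidistant fisheye: a pixel r from the principal point sees the ray r / f radians off the axis. A picture is of the moment at which its call begins: read the wrist's pose just before it. There is no depth.
- job.job_done(): hands the job in, once; it reports no verdict.
Trained networks look in a picture, given as the dict that the camera call returned (one of the last four; its "shot" number tells which), for a name from the list of things; names that differ only in an ending like _2 or _b are one class to them, and where a whole thing is asked for, a point or a joint stands for the part that bears it (a point fixed in the world has none). Each returns a list of dicts, best first, with "confidence" (0 to 1); they miss things now and then, are a little off and sometimes report something else, mostly with a low value. They report only what shows in the picture. A call takes as long as a camera call. They do not tell look-alikes from the thing itself.
- vision.find_in(picture, query): "at" ([x, y, z] in mm, in the coordinates of the camera as it stood for that picture, good to about 4 mm: the middle of the surface that is visible of it).
- vision.regions_of(picture, query): "pixels" (384x512 bool, what is visible of it).
The state is a dict: "t": time; "joints": joint angles; "qvel": joint speeds; "tau": joint torques, N m; "eef_pos": TCP position; "tcp_rot": TCP orientation; "ft_force": force on the tool from outside, world axes, zero at the start; "moment": the same for the moment, N m; "opening": opening from 0.0 (shut) to 1.0 (fully open).
Only numpy, scipy, OpenCV 4.12 (cv2) and the standard library are available. Lean on these libraries where they do the work, as an engineer would, in place of code of your own. Each camera call takes 0.05 s, during which the arm holds its last target.

TASK

Take the wooden hand stamp out of the plywood box: press the spring-closing guard flap back towards the box's front wall with the hand, keep it open like that while you reach behind it for the stamp, and let it close again behind you. Stand the stamp upright, fully on the dark metal inking plate; leave the ink jar standing where it is in the box.

Things in the scene. Friction and masses are not known exactly. Their poses are not given: they have to be found in the camera images.
- stamp_box: Shallow plywood box, 200 (x) x 230 (y) mm, fixed on the table. Origin: centre of its underside; x points from its front wall to its back lip, y along the front wall, z up. Inner floor 6 mm above the table; front wall (x -100 to -92 mm) 60 mm high, side walls 25, back lip 18. Flap (orange frame, three thin wire bars) hinged on the front wall; behind the flap's roller the box is open from above.
- flap_hinge (a point): Middle of the flap's hinge line, which runs along the box's y above its front wall: x -96 mm in the box, 66 mm above the table. The flap is 220 mm wide, about 7 mm thick, 130 mm from hinge to the middle of its top roller; closed, it leans 35 degrees back over the stamp and the jar and covers them from above.
- flap_edge (a point): Middle of the orange roller along the flap's top edge (16 mm diameter, along the box's y, turns freely). Closed, it is at x -21 mm in the box, 172 mm above the table. A hand that comes down in the open part behind the roller, its palm lower than the roller, and then moves along -x of the box rolls the flap open.
- flap (a joint): Opening angle of the flap, rad. 0: closed, at its stop, leaning 35 degrees from upright over the box; 0.61: upright; 1.1: end of travel, leaning out beyond the front wall. It opens by its top roller moving towards the front wall (-x of the box). A spring shuts it when let go; about 1 to 3 N at the roller holds it open.
- stamp_mid (a point): The wooden hand stamp, centre, half-way up (28.5 mm above its underside); z axis up. Square block 34 x 34 mm, 28 mm high, with a turned knob above it, about 20 mm diameter, up to 57 mm above the underside. It stands loose on the box's floor under the flap, beside the jar (left or right of it), about 51 mm behind the hinge line. 50 g.
- jar_mid (a point): Blue ink jar with a black lid, centre, half-way up (33 mm above its underside); 60 mm diameter, 66 mm high, loose, 200 g. It stands in the box about 104 mm beside the stamp and stays there.
- plate_top (a point): Centre of the upper face of the metal inking plate, 12 mm above the table: dark grey steel, 140 x 140 mm, on a slightly larger board fixed to the table; x, y along its sides, z up.
Not all that is in view belongs to the job. There is more than one size of the part that bears stamp_mid; the job needs the smallest.

How it is judged (in metres and radians):
On the way:
1. the flap is held open while the fingers grip the stamp, still in the box (value of joint flap above 0.3 rad and contact force between the fingers and stamp above 0.5 N and distance of stamp_mid from where it was at the start of the episode below 0.03 m), for 0.1 s.
At the end, for the whole second after the job is handed in: The stamp stands upright (within 9 degrees), at rest, on the metal plate, its centre within 50 mm of the plate's centre along each side of the plate; the flap is shut (below 0.08 rad); the ink jar stands in the box within 25 mm of where it was (x of stamp_mid in the frame of plate_top between -0.05 and 0.05 m and y of stamp_mid in the frame of plate_top between -0.05 and 0.05 m and z of stamp_mid in the frame of plate_top between 0.02 and 0.036 m and angle between each of stamp_mid, jar_mid's own z axis and vertical below 0.15 rad and linear speed of stamp below 0.02 m/s and value of joint flap below 0.08 rad and distance of jar_mid from where it was at the start of the episode below 0.025 m); the robot touches nothing.
It fails at once if the stamp is tipped over (angle between stamp_mid's own z axis and vertical above 0.8 rad).
It fails at once if the ink jar is knocked over or pushed away (angle between jar_mid's own z axis and vertical above 0.5 rad or distance of jar_mid from where it was at the start of the episode above 0.04 m).
It also fails if it takes over 48 s, if anything falls off the work surface, if the arm or the gripper's body presses on something with over 40 N, if the wrist force passes 120 N, or if a joint passes its speed limit or range.

## Working session

There is one attempt and no reset: what is moved stays moved. The work goes in short steps, Python scripts to look and compute and a shell command to move; the robot and the scene stay as the last step left them, time stands still between calls to the robot, and variables do not carry over. Pictures are saved under pics/ and viewed, and the job is handed in when it is done.

```bash
ls; mkdir -p pics
python3 - <<'E'
from cell import env, vision, job
import cv2
s=env.state()
print(s['t'],s['eef_pos'],s['tcp_rot'],s['opening'],s['ft_force'])
for n in ("side","top"):
    p=vision.read_camera(n)
    cv2.imwrite(f'pics/a_{n}.png',p['pixels'][:,:,::-1])
    print(n,p['intrinsics'].tolist(),p['R'].tolist(),p['t'].tolist())
    for q in ("stamp_mid","jar_mid","plate_top","flap_edge","stamp_box","flap_hinge"):
        for d in vision.find_in(p,q)[:4]:
            import numpy as np
            print(q,round(d['confidence'],2),np.round(p['R'].T@(np.array(d['at'])-p['t'])))
E
```

```text
pics
0.0 [ 180.36527536 -598.12903736  189.26593552] [-3.14147029e+00  1.09515064e-03 -1.27802047e+00] 0.998725846865549 [ 0.04887718 -0.16115285  0.38913824]
side [[482.0530724535478, 0.0, 255.7756913740313], [0.0, 482.0530724535478, 189.2912605609926], [0.0, 0.0, 1.0]] [[-0.9993657534248979, 0.03368003080436084, 0.011564878144774242], [0.006199244030976322, 0.48434875674993505, -0.8748530454929195], [-0.03506651187287633, -0.87422647944329, -0.4842503509397385]] [495.31600406054173, 100.58697401339084, 1363.1458507669909]
stamp_mid 0.85 [604. -45.  39.]
stamp_mid 0.63 [354. 212.  41.]
stamp_mid 0.6 [531.  81.  34.]
jar_mid 0.56 [502. 197.  60.]
plate_top 0.86 [ 476. -188.   12.]
flap_edge 0.83 [509. 150. 136.]
stamp_box 0.62 [562. 162.   6.]
flap_hinge 0.6 [562. 160.   3.]
top [[464.60286026559066, 0.0, 259.0123315901658], [0.0, 464.60286026559066, 193.32370987227162], [0.0, 0.0, 1.0]] [[-0.005759643540150036, -0.9999759617909253, -0.0038603557613702305], [-0.9961611165086475, 0.006074794948599798, -0.0873276979118126], [0.08734904958003115, 0.0033425598942132067, -0.9961721592329404]] [-21.79053812544059, 501.83469784085327, 1113.9721034401095]
stamp_mid 0.78 [597. -61.  40.]
stamp_mid 0.66 [349. 199.  38.]
stamp_mid 0.46 [521.  71.  32.]
jar_mid 0.82 [497. 171.  68.]
plate_top 0.81 [ 490. -204.   13.]
flap_edge 0.85 [512. 122. 132.]
stamp_box 0.9 [549. 130.   3.]
flap_hinge 0.63 [547. 133.   8.]
flap_hinge 0.26 [519.  70.  34.]
```

View pics/a_side.png

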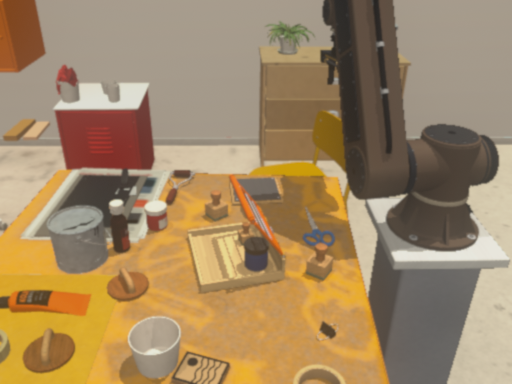

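View pics/a_top.png

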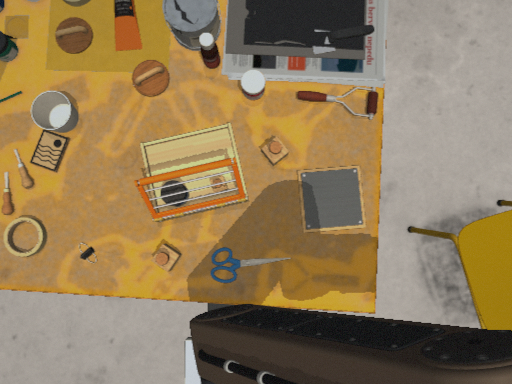

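```bash
cat > h.py <<'E'
import numpy as np, cv2
from cell import env, vision, job
from scipy.spatial.transform import Rotation as Ro
def ray(p,uv,state=None):
    K=np.array(p['intrinsics']); 
    a=np.array([(uv[0]-K[0,2])/K[0,0],(uv[1]-K[1,2])/K[1,1]])
    if 'R' in p:
        R=np.array(p['R']);t=np.array(p['t'])
        return -R.T@t, R.T@np.array([a[0],a[1],1])
    r=np.hypot(*a); d=np.array([np.sin(r)*a[0]/r,np.sin(r)*a[1]/r,np.cos(r)])
    M=tool_T(state)@np.array(p['tool_from_camera'])
    return M[:3,3],M[:3,:3]@d
def tool_T(s):
    T=np.eye(4);T[:3,:3]=Ro.from_euler('xyz',s['tcp_rot']).as_matrix();T[:3,3]=s['eef_pos'];return T
def onz(p,uv,z,state=None):
    o,d=ray(p,uv,state); return o+d*(z-o[2])/d[2]
def proj(p,X,state=None):
    K=np.array(p['intrinsics'])
    if 'R' in p:
        c=np.array(p['R'])@np.array(X)+p['t']; return K[:2,:2]@(c[:2]/c[2])+K[:2,2]
    M=np.linalg.inv(tool_T(state)@np.array(p['tool_from_camera'])); c=M[:3,:3]@np.array(X)+M[:3,3]
    th=np.arctan2(np.hypot(c[0],c[1]),c[2]); u=c[:2]/np.hypot(c[0],c[1])*th
    return K[:2,:2]@u+K[:2,2]
E
python3 - <<'E'
from h import *
s=env.state()
for n,box in (("side",(170,160,350,300)),("top",(120,110,390,290))):
    p=vision.read_camera(n)
    x0,y0,x1,y1=box
    c=cv2.resize(p['pixels'][y0:y1,x0:x1,::-1],None,fx=3 if n=='top' else 4,fy=3 if n=='top' else 4,interpolation=cv2.INTER_CUBIC)
    cv2.imwrite(f'pics/b_{n}.png',c[:600,:800]); print(c.shape)
p=vision.read_camera("wrist"); cv2.imwrite('pics/b_wrist.png',p['pixels'][:,:,::-1])
print(p['intrinsics'],p['tool_from_camera'])
for q in ("stamp_mid","jar_mid","plate_top","flap_edge","stamp_box","flap_hinge"):
    for d in vision.find_in(p,q)[:4]:
        print(q,round(d['confidence'],2),np.round((tool_T(s)@p['tool_from_camera']@np.append(d['at'],1))[:3]))
E
```

```text
(560, 720, 3)
(540, 810, 3)
[[297.31863964   0.         262.11342475]
 [  0.         297.31863964 184.88784593]
 [  0.           0.           1.        ]] [[ 9.99999675e-01 -7.87900475e-04  1.70707094e-04  1.65883461e-01]
 [ 7.03396047e-04  9.56180392e-01  2.92777328e-01 -8.27850154e+01]
 [-3.93906172e-04 -2.92777113e-01  9.56180635e-01 -1.95663350e+02]
 [ 0.00000000e+00  0.00000000e+00  0.00000000e+00  1.00000000e+00]]
```

View pics/b_side.png

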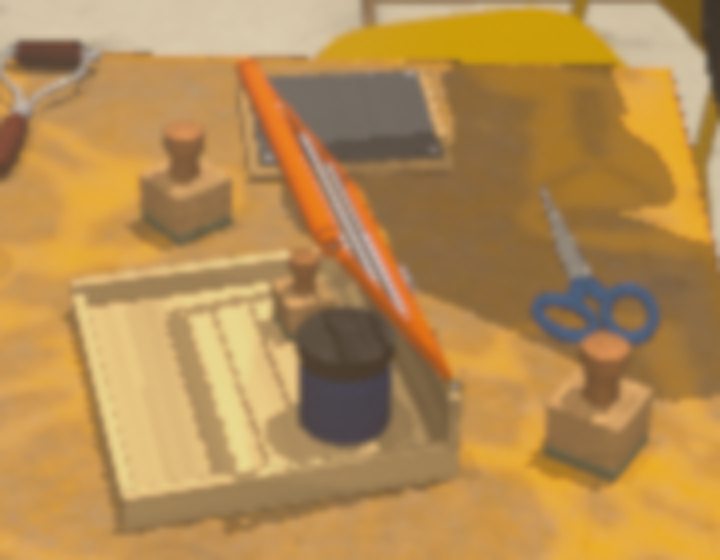

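View pics/b_top.png

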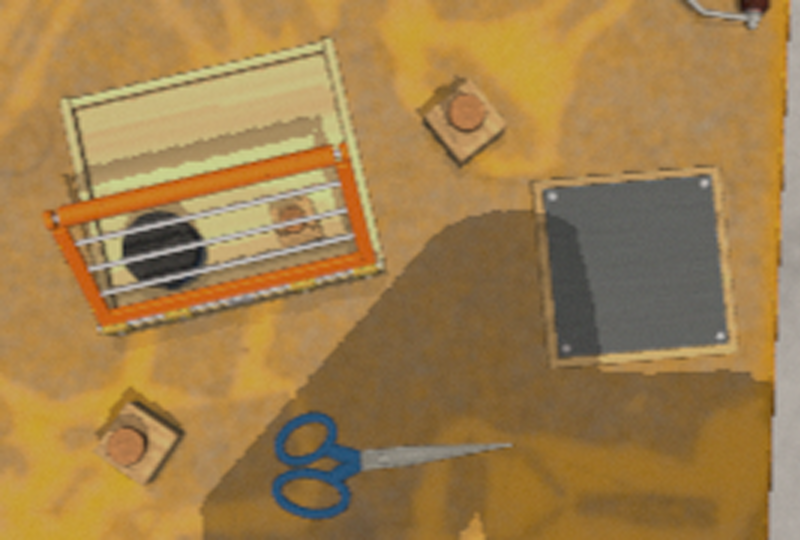

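View pics/b_wrist.png

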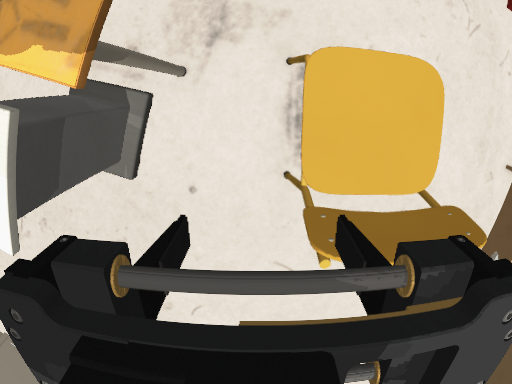

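Run:
```python
from h import *
T=vision.read_camera("top");S=vision.read_camera("side")
ct=lambda u,v:(u/3+120,v/3+110)
cs=lambda u,v:(u/4+170,v/4+160)
f=lambda p,uv,z:np.round(onz(p,uv,z),1)
print("T back lip",f(T,ct(64,100),18),f(T,ct(331,38),18))
print("T front r",f(T,ct(383,268),60), )
print("T roller",f(T,ct(48,219),172),f(T,ct(343,151),172))
print("T hinge",f(T,ct(105,325),66),f(T,ct(376,260),66))
print("T plate",[f(T,ct(*q),12) for q in ((544,186),(714,174),(731,348),(562,360))])
print("T stamps tops",[f(T,ct(*q),57) for q in ((466,110),(127,442),(295,217))], 'jar',f(T,ct(163,243),66))
print("S back lip",f(S,cs(118,503),18),f(S,cs(72,290),18))
print("S fronttop near",f(S,cs(458,385),60))
print("S plate",[f(S,cs(*q),12) for q in ((408,72),(442,158))])
print("S roller",[f(S,cs(*q),172) for q in ((335,247),(243,62))])
print("S stamps tops",[f(S,cs(*q),57) for q in ((184,127),(606,340),(304,253))],'jar',f(S,cs(345,330),66))
```

```text
T back lip [628.2 266.3  18. ] [678.9  45.6  18. ]
T front r [484.3   2.   60. ]
T roller [512.2 236.2 172. ] [559.5  27.  172. ]
T hinge [440.6 218.9  66. ] [490.1   7.3  66. ]
T plate [array([ 554.9, -129.8,   12. ]), array([ 564. , -270.2,   12. ]), array([ 420.7, -280.6,   12. ]), array([ 411.7, -142.5,   12. ])]
T stamps tops [array([610.3, -64.5,  57. ]), array([349.5, 202.5,  57. ]), array([525.4,  71.6,  57. ])] jar [504.5 174.2  66. ]
S back lip [633.  269.7  18. ] [678.2  53.7  18. ]
S fronttop near [436.4 218.5  60. ]
S plate [array([ 433.7, -267.8,   12. ]), array([ 416.8, -127.7,   12. ])]
S roller [array([510.2, 242.4, 172. ]), array([562.8,  22.5, 172. ])]
S stamps tops [array([608.6, -97.8,  57. ]), array([341.9, 171. ,  57. ]), array([524.2,  71.1,  57. ])] jar [501.  170.5  66. ]
```

```bash
python3 -m pendant '[[-17,-20,-20,0],[-50,-57,-50,0],[-85,-97,-80,0],[-120,-137,-110,0],[-155,-177,-120,0],[-190,-217,-130,-1],[-225,-257,-130,-2],[-260,-297,-130,-3]]' 0; python3 -m pendant '[[-35,-40,0,0],[-70,-80,0,0],[-105,-120,0,0],[-140,-160,0,0],[-175,-200,0,0],[-210,-240,0,0],[-240,-274,0,0],[-240,-274,0,0]]' 0
python3 - <<'E'
from h import *
s=env.state(); print(s['t'],s['eef_pos'],s['tcp_rot'])
p=vision.read_camera("wrist"); cv2.imwrite('pics/c_wrist.png',p['pixels'][:,:,::-1])
for q in ("stamp_mid","jar_mid","plate_top","flap_edge","stamp_box"):
    for d in vision.find_in(p,q)[:4]:
        print(q,round(d['confidence'],2),np.round((tool_T(s)@p['tool_from_camera']@np.append(d['at'],1))[:3]))
E
```

```text
t: 2.25
eef_pos: [390.4, -262.2, 320.2]
tcp_rot: [-3.141, -0.001, -1.225]
ft_force: [0.2, -0.5, 0.5]
opening: 1.002
t: 3.25
eef_pos: [567.6, 58.7, 319.5]
tcp_rot: [3.142, -0.0, -1.222]
ft_force: [-0.5, -0.3, 0.3]
opening: 1.004
3.25 [567.58923     58.74751644 319.51006199] [ 3.14151089e+00 -3.39835156e-04 -1.22203816e+00]
stamp_mid 0.67 [608. -55.  37.]
stamp_mid 0.66 [536.  74.  32.]
jar_mid 0.67 [520. 173.  72.]
jar_mid 0.46 [555. 131.   7.]
plate_top 0.96 [ 521. -196.   19.]
flap_edge 0.69 [519. 122. 159.]
stamp_box 0.55 [558. 130.   5.]
```

View pics/c_wrist.png

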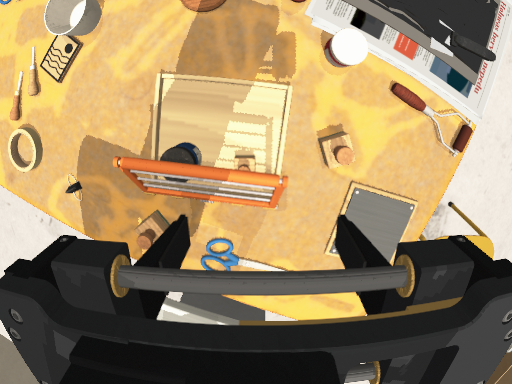

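Run:
```python
from h import *
s=env.state()
p=vision.read_camera("wrist")
c=cv2.resize(p['pixels'][60:220,100:300,::-1],None,fx=4,fy=3.75,interpolation=cv2.INTER_CUBIC)
cv2.imwrite('pics/d_wrist.png',c)
```

```text
(no output)
```

View pics/d_wrist.png

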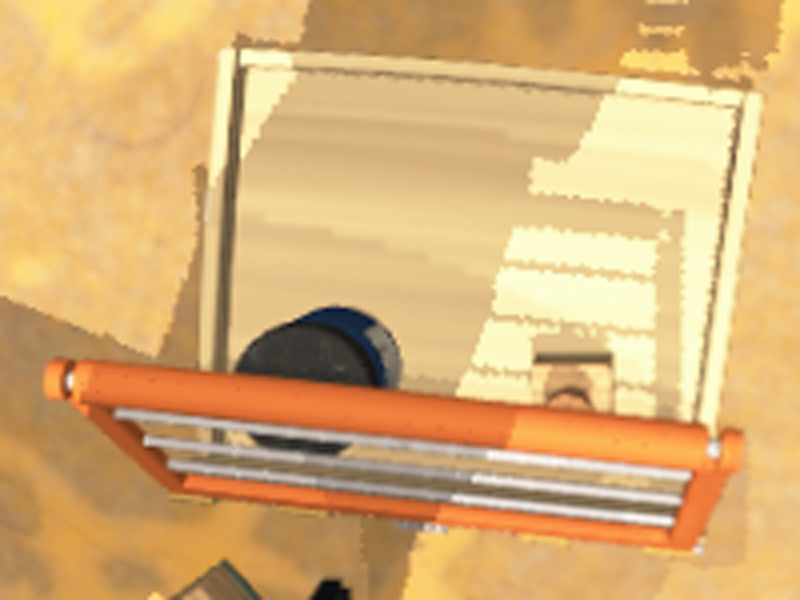

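Run:
```python
from h import *
from scipy.optimize import least_squares
s=env.state()
T=vision.read_camera("top");S=vision.read_camera("side");W=vision.read_camera("wrist")
ct=lambda u,v:(u/3+120,v/3+110)
cs=lambda u,v:(u/4+170,v/4+160)
cw=lambda u,v:(u/4+100,v/3.75+60)
L=[(T,ct(64,100),(100,115,20)),(T,ct(331,38),(100,-115,20)),(T,ct(48,219),(-21,110,172)),(T,ct(343,151),(-21,-110,172)),
(S,cs(118,503),(100,115,20)),(S,cs(72,290),(100,-115,20)),(S,cs(335,247),(-21,110,172)),(S,cs(243,62),(-21,-110,172)),
(W,cw(220,50),(100,115,20)),(W,cw(762,93),(100,-115,20)),(W,cw(50,380),(-21,110,172)),(W,cw(740,448),(-21,-110,172))]
def w(x,b):
    c,n=np.cos(x[2]),np.sin(x[2]);return np.array([x[0]+c*b[0]-n*b[1],x[1]+n*b[0]+c*b[1],b[2]])
def res(x,L): return np.concatenate([proj(p,w(x,b),s)-uv for p,uv,b in L])
for sub in (L[:4],L[4:8],L[8:],L):
    r=least_squares(res,[557,136,.22],args=(sub,),loss='soft_l1',x_scale=[1,1,.01]);print(np.round(r.x,3));
print(np.round(r.fun.reshape(-1,2),1).tolist())
x=r.x
print('stamp exp',[np.round(w(x,(-45,y,63)),1) for y in (-52,52)])
for n,p,a,b in (('T',T,ct(295,217),ct(163,243)),('S',S,cs(304,253),cs(345,330))):
    for q,z in ((a,63),(b,72)):
        X=onz(p,q,z); d=X-w(x,(0,0,z)); c,n_=np.cos(x[2]),np.sin(x[2]); print(n,np.round(X,1),'box',np.round([c*d[0]+n_*d[1],-n_*d[0]+c*d[1]],1))
```

```text
[5.56007e+02 1.34808e+02 2.20000e-01]
[5.57419e+02 1.39244e+02 2.23000e-01]
[5.56543e+02 1.36144e+02 2.27000e-01]
[5.56518e+02 1.36178e+02 2.25000e-01]
[[-2.0, -0.2], [-0.4, -0.5], [-1.2, 0.3], [1.3, -0.5], [2.0, -0.5], [-0.3, -2.2], [-0.6, -0.9], [0.9, 0.3], [0.2, -0.2], [-0.3, -0.1], [1.2, -0.3], [-0.5, 0.5]]
stamp exp [array([524.3,  75.4,  63. ]), array([501. , 176.8,  63. ])]
T [524.7  71.   63. ] box [-45.5 -56.4]
T [504.  173.1  72. ] box [-43.   47.7]
S [524.3  80.3  63. ] box [-43.9 -47.2]
S [501.4 179.   72. ] box [-44.2  54.1]
```

```bash
python3 -m pendant '[[-7,-18,0,3],[-14,-40,0,7],[-19,-54,10,7],[-19,-54,50,7],[-19,-54,90,7],[-19,-54,130,7],[-19,-54,160,7],[-19,-54,160,7]]' 0
python3 - <<'E'
from h import *
s=env.state(); print(s['t'],s['eef_pos'],s['tcp_rot'])
p=vision.read_camera("wrist"); cv2.imwrite('pics/e_wrist.png',p['pixels'][:,:,::-1])
p=vision.read_camera("side"); cv2.imwrite('pics/e_side.png',cv2.resize(p['pixels'][100:300,150:400,::-1],None,fx=3,fy=3,interpolation=cv2.INTER_CUBIC))
E
```

```text
t: 4.75
eef_pos: [610.1, 91.7, 158.0]
tcp_rot: [3.138, -0.0, -1.347]
ft_force: [-0.3, -0.9, 0.4]
opening: 1.0
4.75 [610.11327685  91.72610658 157.95713055] [ 3.13775532e+00 -4.45080003e-05 -1.34703666e+00]
```

View pics/e_wrist.png

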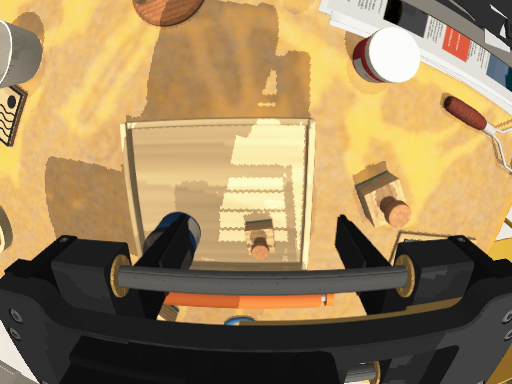

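View pics/e_side.png

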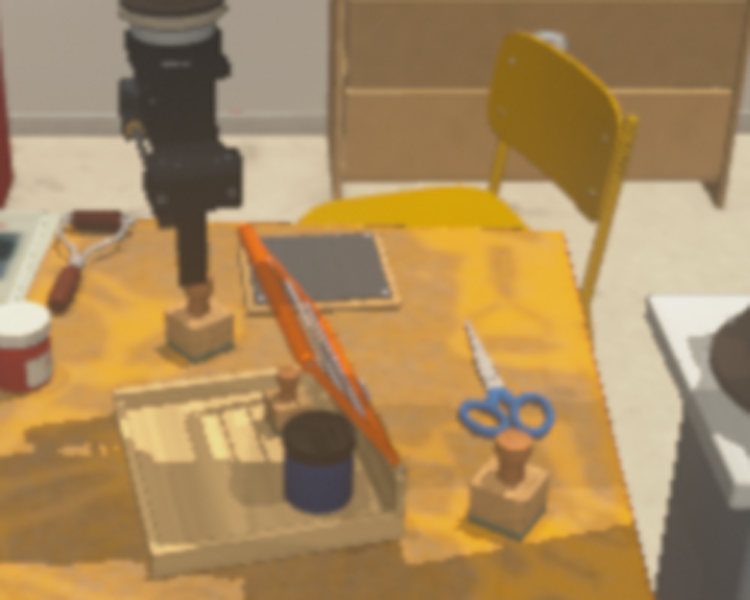

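Three look-alike stamps show in the first side picture. They are at (216,205) and (320,262) on the table, and at (243,230) in the box. The one in the box fits: it stands under the flap beside the jar and is visibly the smallest. I'll confirm this on a crop and measure it.

Run:
```python
from h import *
s=env.state()
p=vision.read_camera("wrist")
cv2.imwrite('pics/f_wrist.png',cv2.resize(p['pixels'][160:280,190:350,::-1],None,fx=5,fy=5,interpolation=cv2.INTER_CUBIC))
for d in vision.find_in(p,'stamp_mid'): print(d['confidence'],(tool_T(s)@p['tool_from_camera']@np.append(d['at'],1))[:3])
for uv in ((261,247),(261,250),(261,253)): print(onz(p,uv,63,s))
```

```text
0.96 [532.36293369  74.27126694  32.99149204]
0.66 [613.15063848 -53.74525253  41.91659696]
0.63 [360.51322872 183.11861853  23.36273551]
[533.72226612  75.17938695  63.        ]
[529.92687214  74.32695108  63.        ]
[526.08787699  73.4648105   63.        ]
```

View pics/f_wrist.png

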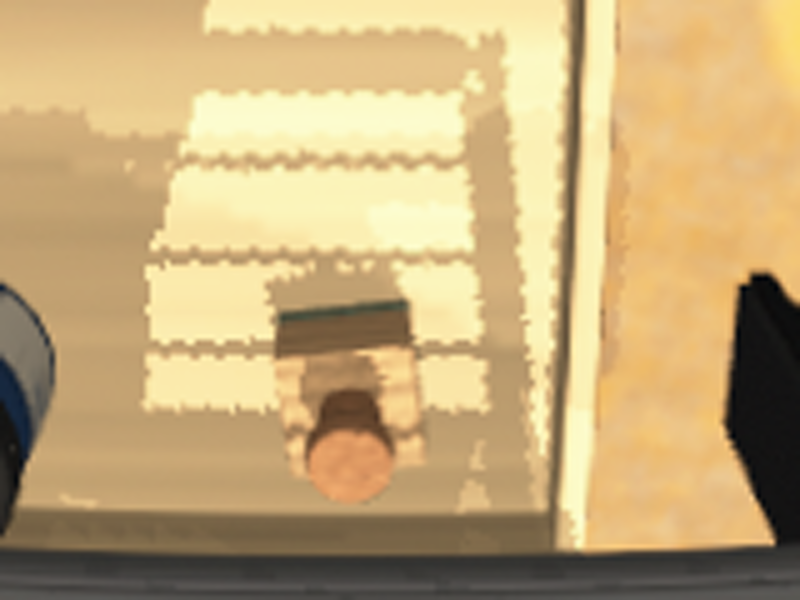

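```bash
python3 -m pendant '[[-1,0,20,0],[-2,0,45,0],[-2,0,70,0],[-2,0,95,0],[-2,0,112,0],[-2,0,116,0],[-2,0,116,0]]' 0.35; python3 -m pendant '[[0,8,0,0],[0,18,0,0],[0,28,0,0],[0,38,0,0],[0,45,0,0],[0,45,0,0]]' 0.35
python3 - <<'E'
from h import *
s=env.state(); print(s['t'],s['eef_pos'],s['tcp_rot'])
p=vision.read_camera("wrist"); cv2.imwrite('pics/g_wrist.png',p['pixels'][:,:,::-1])
p=vision.read_camera("side"); cv2.imwrite('pics/g_side.png',cv2.resize(p['pixels'][100:300,150:400,::-1],None,fx=3,fy=3,interpolation=cv2.INTER_CUBIC))
E
```

```text
t: 5.82
eef_pos: [612.3, 93.8, 46.4]
tcp_rot: [-3.138, -0.001, -1.348]
ft_force: [0.0, -0.2, -0.5]
opening: 0.651
t: 6.58
eef_pos: [568.0, 83.8, 46.3]
tcp_rot: [-3.138, -0.001, -1.348]
ft_force: [-0.2, 0.3, -0.2]
opening: 0.651
6.575 [568.0430388   83.77765369  46.29519163] [-3.13799813e+00 -1.37088122e-03 -1.34783989e+00]
```

View pics/g_wrist.png

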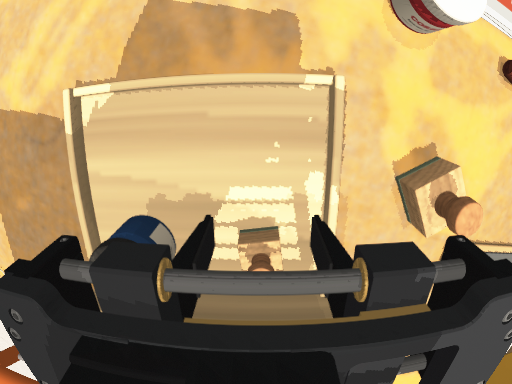

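View pics/g_side.png

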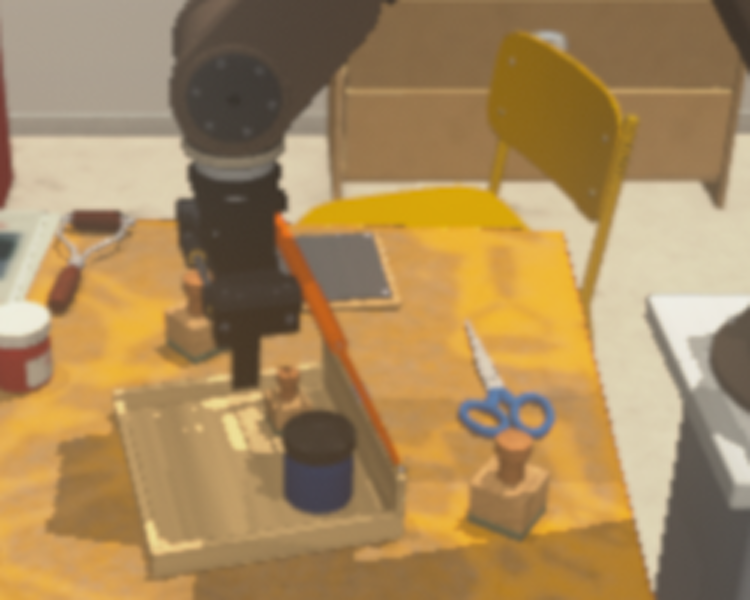

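```bash
python3 -m pendant '[[0,8,0,0],[0,18,0,0],[0,28,2,0],[0,36,4,0],[0,42,6,0],[0,43,7,0],[0,43,7,0]]' 0.35
python3 - <<'E'
from h import *
s=env.state(); print(s['t'],s['eef_pos'],s['tcp_rot'])
p=vision.read_camera("wrist"); cv2.imwrite('pics/h_wrist.png',p['pixels'][:,:,::-1])
p=vision.read_camera("side"); cv2.imwrite('pics/h_side.png',cv2.resize(p['pixels'][100:300,150:400,::-1],None,fx=3,fy=3,interpolation=cv2.INTER_CUBIC))
E
```

```text
t: 7.55
eef_pos: [526.9, 74.4, 39.1]
tcp_rot: [-3.137, -0.001, -1.348]
ft_force: [0.8, 0.6, -0.1]
opening: 0.65
7.55 [526.94084327  74.41849317  39.07067868] [-3.13729534e+00 -1.43992865e-03 -1.34777078e+00]
```

View pics/h_wrist.png

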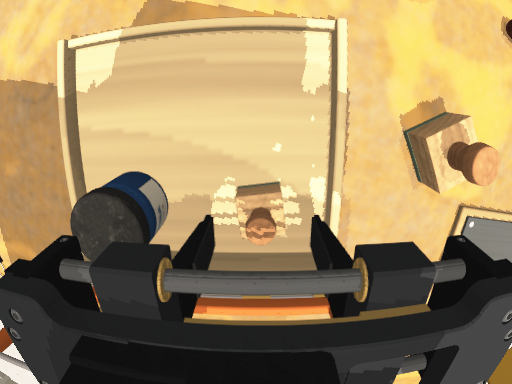

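View pics/h_side.png

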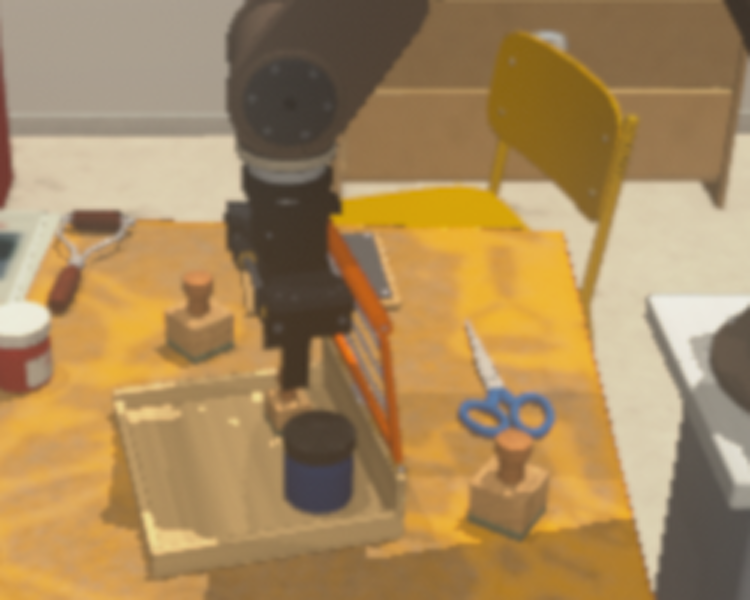

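Run:
```python
from h import *
s=env.state()
p=vision.read_camera("wrist")
cv2.imwrite('pics/i_wrist.png',cv2.resize(p['pixels'][160:280,190:350,::-1],None,fx=5,fy=5,interpolation=cv2.INTER_CUBIC))
for uv in ((261,224),(261,227),(261,230)):
  X=onz(p,uv,63,s); print(X,(np.linalg.inv(tool_T(s))@np.append(X,1))[:3])
for x in (24,19,): print(proj(p,(tool_T(s)@np.array([0,0,39.1-63,1]))[:3],s))
```

```text
[530.96568464  75.87276614  63.        ] [ -0.50523048  -4.32059117 -23.93152322]
[528.91640378  75.41248194  63.        ] [ -0.50964831  -2.22027806 -23.94040506]
[526.84782843  74.9479136   63.        ] [ -0.51415606  -0.10020093 -23.94937055]
[261.80536668 230.10691273]
[261.80536668 230.10691273]
```

View pics/i_wrist.png

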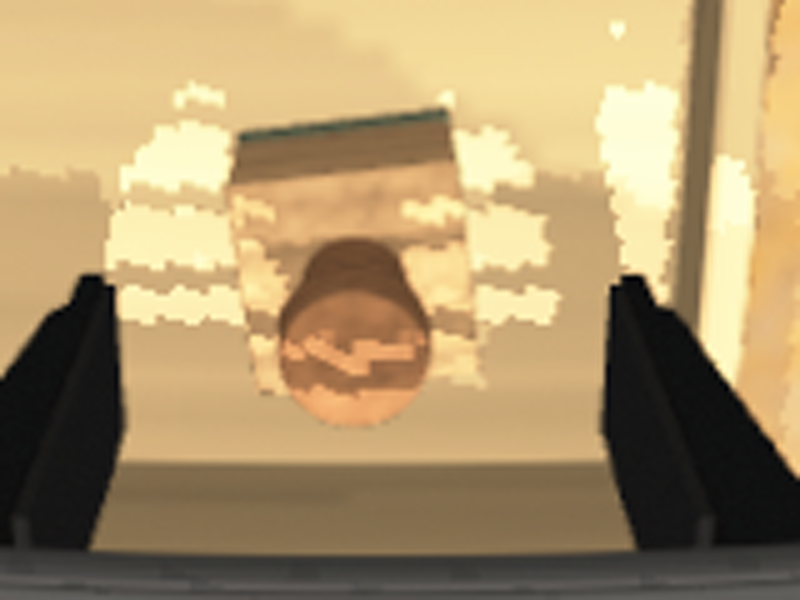

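```bash
python3 -m pendant '[[0,0,1,0],[0,0,2,0],[0,0,2,0],[0,0,2,0],[0,0,2,0],[0,0,2,0],[0,0,2,0],[0,0,2,0]]' 1;  python3 - <<'E'
from h import *
s=env.state(); print(s['t'],s['eef_pos'],s['opening'],s['ft_force'])
p=vision.read_camera("wrist"); cv2.imwrite('pics/j_wrist.png',p['pixels'][:,:,::-1])
E
```

```text
t: 8.7
eef_pos: [527.3, 74.6, 37.7]
tcp_rot: [-3.136, -0.001, -1.348]
ft_force: [0.5, 1.7, 8.2]
opening: 0.004
8.7 [527.28008952  74.63559779  37.72718712] 0.0038905242738907116 [0.48985864 1.73224464 8.17511633]
```

View pics/j_wrist.png

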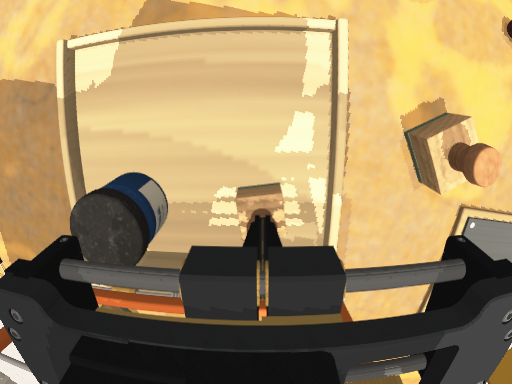

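Run:
```python
from h import *
p=vision.read_camera("wrist")
cv2.imwrite('pics/k_wrist.png',cv2.resize(p['pixels'][160:280,190:350,::-1],None,fx=5,fy=5,interpolation=cv2.INTER_CUBIC))
p=vision.read_camera("side"); cv2.imwrite('pics/k_side.png',cv2.resize(p['pixels'][190:270,200:300,::-1],None,fx=7,fy=7,interpolation=cv2.INTER_CUBIC))
```

```text
(no output)
```

View pics/k_wrist.png

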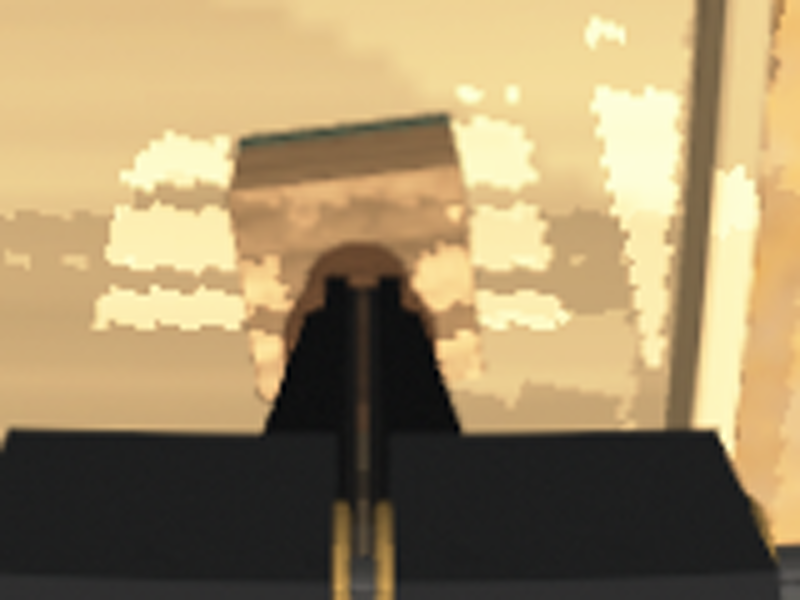

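View pics/k_side.png

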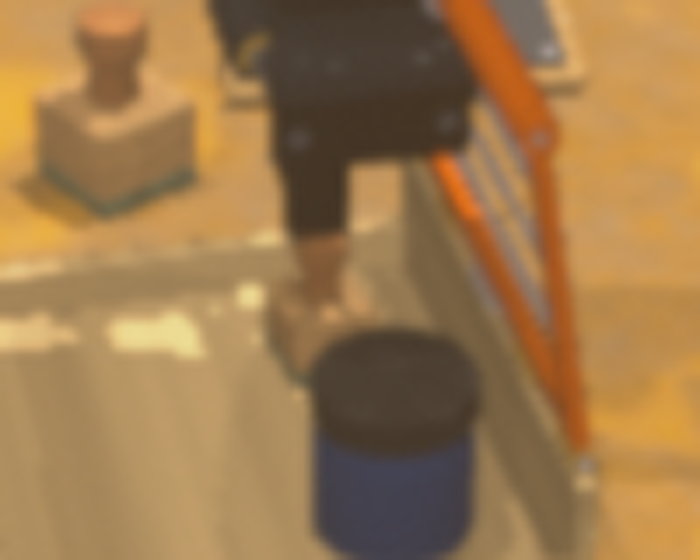

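Run:
```python
from h import *
s=env.state()
p=vision.read_camera("wrist");S=vision.read_camera("side")
for z in (0,-10,-25): 
  X=(tool_T(s)@np.array([0,0,z,1]))[:3]; print(X,proj(p,X,s),proj(S,X))
print(s['joints'],s['tau'])
```

```text
[527.27159172  74.6183295   37.70482623] [261.82429002 215.57881965] [244.81644567 230.19383631]
[527.21685888  74.62052292  47.7046762 ] [261.81669922 221.27893827] [244.83959392 226.99499359]
[527.13475961  74.62381305  62.70445116] [261.80408196 230.85665994] [244.87465283 222.15022396]
[ 1.66906529e-02  5.70886485e-01  1.93393833e+00 -5.26369451e-04
  6.31299011e-01  1.36491391e+00] [-8.06949567e-01 -5.22109258e+01 -1.41536611e+01 -2.43092543e-01
 -2.31369738e-01  2.75252467e-03]
```

Run:
```python
from h import *
s=env.state()
p=vision.read_camera("wrist")
cv2.imwrite('pics/l_wrist.png',cv2.resize(p['pixels'][0:280,30:370,::-1],None,fx=2.3,fy=2.1,interpolation=cv2.INTER_CUBIC))
x=[556.5,136.2,.225];c,n=np.cos(x[2]),np.sin(x[2])
w=lambda b:np.array([x[0]+c*b[0]-n*b[1],x[1]+n*b[0]+c*b[1],b[2]])
im=p['pixels'][:,:,::-1].copy()
def line(a,b,col):
    P=[proj(p,w(np.array(a)+(np.array(b)-a)*t),s) for t in np.linspace(0,1,30)]
    cv2.polylines(im,[np.round(np.array(P)).astype(int)],False,col,1)
for z,col in ((18,(0,0,255)),):
    line((100,-115,z),(100,115,z),col)
line((-90,-115,25),(100,-115,25),(255,0,0));line((-90,115,25),(100,115,25),(255,0,0))
for bz in (6,34):
    q=[(-44-17,-53-17,bz),(-44+17,-53-17,bz),(-44+17,-53+17,bz),(-44-17,-53+17,bz)]
    for i in range(4): line(q[i],q[(i+1)%4],(0,255,0))
a=np.linspace(0,2*np.pi,20); pts=[proj(p,w((-44+10*np.cos(t),-53+10*np.sin(t),63)),s) for t in a]
cv2.polylines(im,[np.round(np.array(pts)).astype(int)],True,(255,0,255),1)
cv2.imwrite('pics/m_wrist.png',cv2.resize(im[0:290,30:400],None,fx=2,fy=2,interpolation=cv2.INTER_NEAREST))
```

```text
(no output)
```

View pics/m_wrist.png

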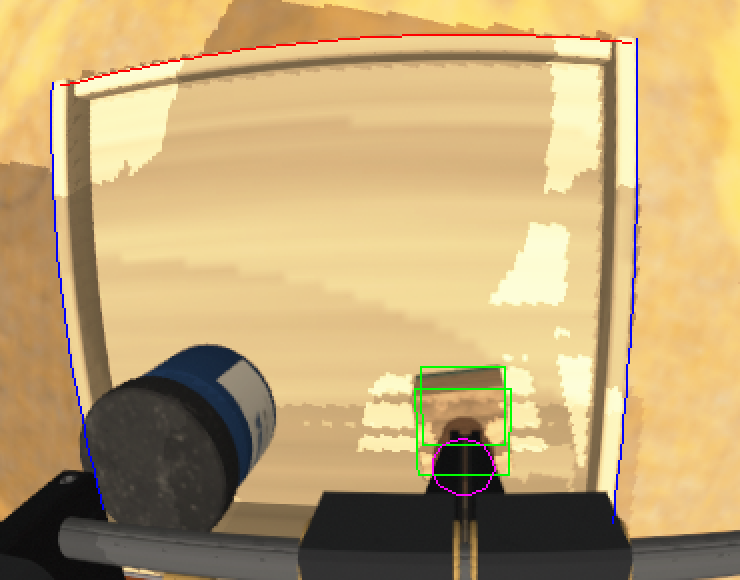

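Run:
```python
from h import *
print(env.tcp_to_grasp,[a for a in dir(env) if a[0]!='_'])
s=env.state();p=vision.read_camera("wrist");S=vision.read_camera("side")
for y in (-10,0,10):
  for z in (0,-10,-20,-25):
    X=(tool_T(s)@np.array([0,y,z,1]))[:3]; print(y,z,np.round(proj(p,X,s),1),np.round(proj(S,X),1))
im=S['pixels'][:,:,::-1].copy()
x=[556.5,136.2,.225];c,n=np.cos(x[2]),np.sin(x[2])
w=lambda b:np.array([x[0]+c*b[0]-n*b[1],x[1]+n*b[0]+c*b[1],b[2]])
k=6
im=cv2.resize(im[190:280,200:310],None,fx=k,fy=k,interpolation=cv2.INTER_CUBIC)
def P(b): return tuple(np.round((proj(S,w(b))-[200,190])*k+k/2).astype(int).tolist())
for h in (6,34):
  q=[(-44-17,-53-17,h),(-44+17,-53-17,h),(-44+17,-53+17,h),(-44-17,-53+17,h)]
  for i in range(4): cv2.line(im,P(q[i]),P(q[(i+1)%4]),(0,255,0),1)
for h in (6,72):
  for a in np.linspace(0,6.28,40): cv2.circle(im,P((-44+30*np.cos(a),51+30*np.sin(a),h)),1,(255,255,0),-1)
for a in np.linspace(0,6.28,40): cv2.circle(im,P((-44+10*np.cos(a),-53+10*np.sin(a),63)),1,(255,0,255),-1)
cv2.imwrite('pics/n_side.png',im)
```

```text
18.8 ['IKError', 'state', 'tcp_to_grasp']
-10 0 [261.8 202.5] [241.1 230.7]
-10 -10 [261.8 207.7] [241.1 227.5]
-10 -20 [261.8 213.4] [241.1 224.3]
-10 -25 [261.8 216.4] [241.1 222.6]
0 0 [261.8 215.6] [244.8 230.2]
0 -10 [261.8 221.3] [244.8 227. ]
0 -20 [261.8 227.5] [244.9 223.8]
0 -25 [261.8 230.9] [244.9 222.2]
10 0 [261.8 228.2] [248.5 229.7]
10 -10 [261.8 234.4] [248.6 226.5]
10 -20 [261.8 241.1] [248.6 223.3]
10 -25 [261.8 244.6] [248.6 221.7]
```

View pics/n_side.png

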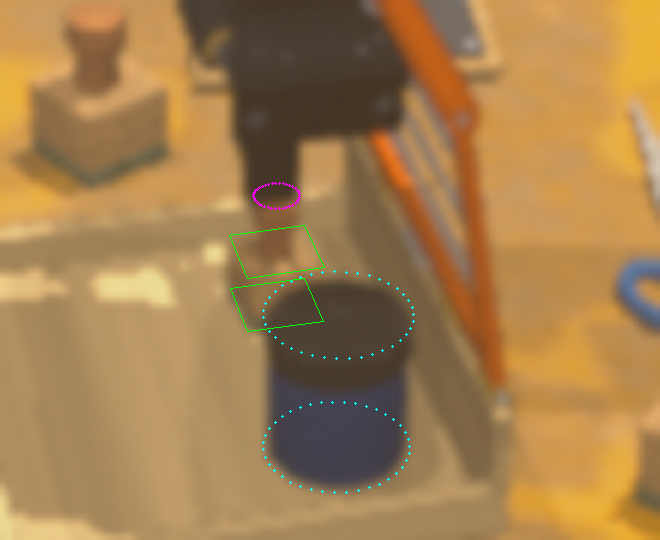

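The fingers shut on top of the knob. The side picture, the wrist picture and the 8 N contact force all agree that the real fingertips end about 25 mm above the reported TCP. I'll open, go 24 mm lower and grip again.

```bash
python3 -m pendant '[[0,0,-3,0],[0,0,-4,0],[0,0,-4,0],[0,0,-4,0],[0,0,-4,0],[0,0,-4,0]]' 0.35;  python3 - <<'E'
from h import *
s=env.state(); print(s['t'],s['eef_pos'],s['opening'],s['ft_force'])
p=vision.read_camera("wrist"); cv2.imwrite('pics/o_wrist.png',cv2.resize(p['pixels'][160:280,190:350,::-1],None,fx=5,fy=5,interpolation=cv2.INTER_CUBIC))
E
```

```text
t: 9.85
eef_pos: [526.6, 75.7, 41.6]
tcp_rot: [-3.137, -0.0, -1.348]
ft_force: [1.6, 1.4, -0.2]
opening: 0.578
9.85 [526.64780999  75.74244995  41.56575023] 0.5780706935563799 [ 1.558367    1.35319378 -0.17956451]
```

View pics/o_wrist.png

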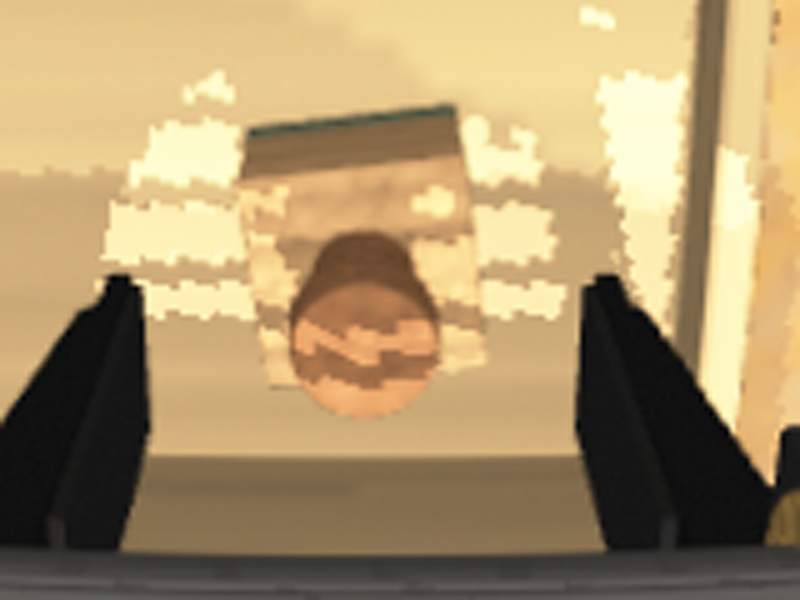

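```bash
python3 -m pendant '[[0,0,6,0],[0,0,12,0],[0,0,18,0],[1,0,23,0],[1,0,27,0],[1,0,27,0]]' 0.4;  python3 - <<'E'
from h import *
s=env.state(); print(s['t'],s['eef_pos'],s['opening'],s['ft_force'])
p=vision.read_camera("wrist"); cv2.imwrite('pics/p_wrist.png',p['pixels'][:,:,::-1])
p=vision.read_camera("side"); cv2.imwrite('pics/p_side.png',cv2.resize(p['pixels'][150:270,190:310,::-1],None,fx=5,fy=5,interpolation=cv2.INTER_CUBIC))
E
```

```text
t: 10.65
eef_pos: [527.2, 74.2, 14.3]
tcp_rot: [-3.137, -0.001, -1.347]
ft_force: [2.2, -0.8, -0.0]
opening: 0.599
10.65 [527.22185811  74.15461539  14.28274241] 0.598917412326577 [ 2.2376552  -0.84777652 -0.0433909 ]
```

View pics/p_wrist.png

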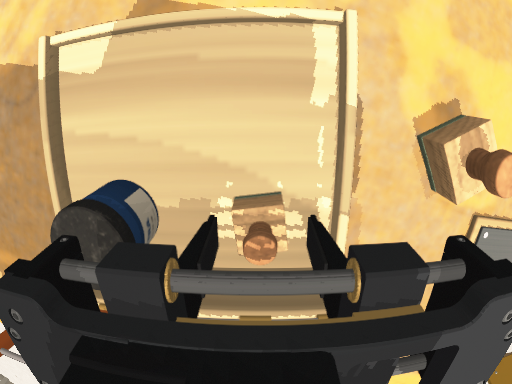

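View pics/p_side.png

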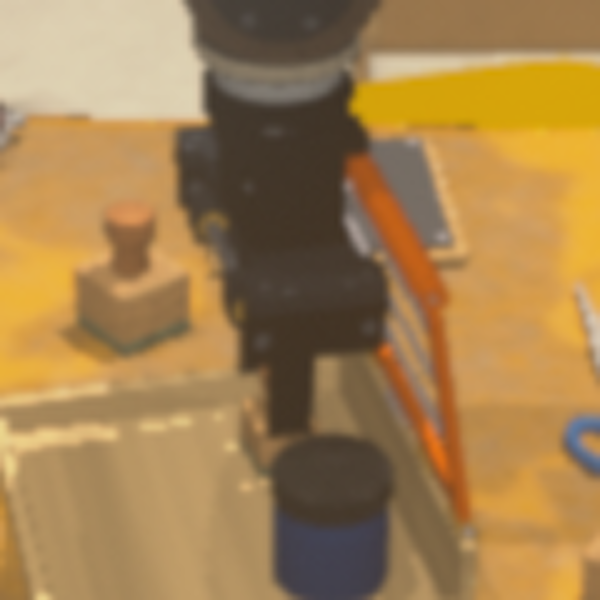

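```bash
python3 -m pendant '[[-1,0,0,0],[-1,0,0,0],[-1,0,0,0],[-1,0,0,0],[-1,0,0,0],[-1,0,0,0],[-1,0,0,0],[-1,0,0,0]]' 1;  python3 - <<'E'
from h import *
s=env.state(); print(s['t'],s['eef_pos'],s['opening'],s['ft_force'])
p=vision.read_camera("wrist"); cv2.imwrite('pics/q_wrist.png',cv2.resize(p['pixels'][160:280,190:350,::-1],None,fx=5,fy=5,interpolation=cv2.INTER_CUBIC))
E
```

```text
t: 11.75
eef_pos: [527.2, 75.2, 14.7]
tcp_rot: [-3.136, -0.001, -1.347]
ft_force: [0.8, 1.1, 0.9]
opening: 0.198
11.75 [527.20304822  75.22980292  14.6665688 ] 0.19841250671847868 [0.78178928 1.13963702 0.86451793]
```

View pics/q_wrist.png

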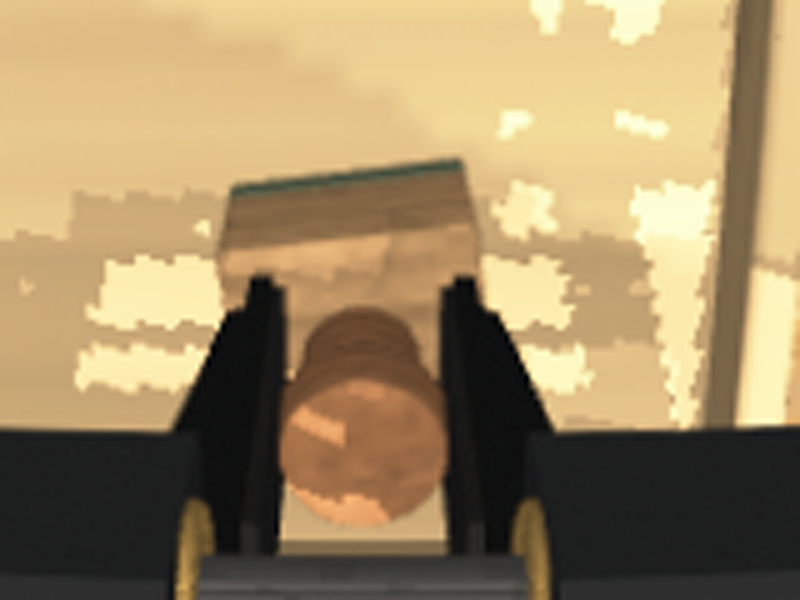

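```bash
python3 -m pendant '[[0,0,-4,0],[0,0,-14,0],[0,0,-26,0],[0,0,-38,0],[0,0,-44,0],[0,0,-44,0]]' 1; python3 -m pendant '[[0,-10,0,0],[0,-25,0,0],[0,-40,0,0],[0,-55,0,0],[0,-70,0,0],[0,-85,0,0],[0,-95,0,0],[0,-95,0,0]]' 1
python3 - <<'E'
from h import *
s=env.state(); print(s['t'],s['eef_pos'],s['opening'],s['ft_force'])
p=vision.read_camera("wrist"); cv2.imwrite('pics/r_wrist.png',p['pixels'][:,:,::-1])
p=vision.read_camera("side"); cv2.imwrite('pics/r_side.png',cv2.resize(p['pixels'][100:300,150:400,::-1],None,fx=3,fy=3,interpolation=cv2.INTER_CUBIC))
E
```

```text
t: 12.55
eef_pos: [527.3, 75.2, 59.4]
tcp_rot: [-3.135, -0.001, -1.348]
ft_force: [1.0, 0.6, -0.7]
opening: 0.202
t: 13.55
eef_pos: [620.4, 96.4, 59.5]
tcp_rot: [-3.136, -0.001, -1.347]
ft_force: [-1.0, 0.3, -0.1]
opening: 0.198
13.55 [620.35908337  96.41992398  59.54176578] 0.19770500579516737 [-0.96776948  0.28789775 -0.05019151]
```

View pics/r_wrist.png

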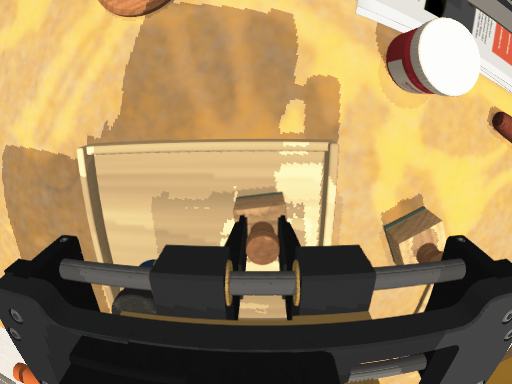

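View pics/r_side.png

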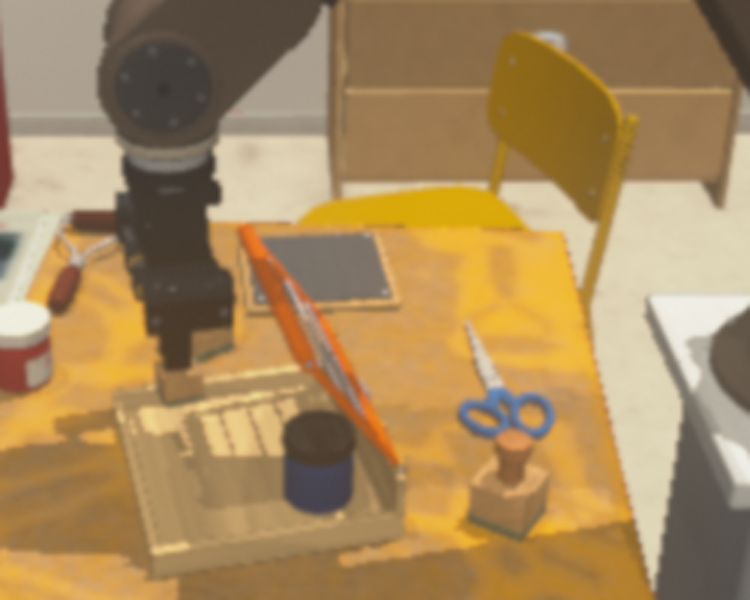

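```bash
python3 -m pendant '[[0,0,-20,0],[0,0,-55,0],[0,0,-95,0],[0,0,-135,0],[5,0,-155,0],[30,15,-160,0],[65,40,-160,0],[100,65,-160,0]]' 1; python3 -m pendant '[[35,28,0,0],[70,55,0,0],[105,80,0,0],[135,105,0,0],[155,122,0,0],[164,130,0,0],[164,130,0,0]]' 1
python3 - <<'E'
from h import *
s=env.state(); print(s['t'],s['eef_pos'],s['tcp_rot'],s['opening'],s['ft_force'])
p=vision.read_camera("wrist"); cv2.imwrite('pics/s_wrist.png',p['pixels'][:,:,::-1])
for d in vision.find_in(p,'plate_top'): print(d['confidence'],(tool_T(s)@p['tool_from_camera']@np.append(d['at'],1))[:3])
p=vision.read_camera("side"); cv2.imwrite('pics/s_side.png',cv2.resize(p['pixels'][60:260,150:400,::-1],None,fx=3,fy=3,interpolation=cv2.INTER_CUBIC))
E
```

```text
t: 14.65
eef_pos: [576.3, -16.6, 219.5]
tcp_rot: [-3.136, -0.001, -1.347]
ft_force: [0.7, -0.4, -0.9]
opening: 0.202
t: 15.52
eef_pos: [485.7, -205.4, 219.1]
tcp_rot: [-3.136, -0.001, -1.348]
ft_force: [0.0, 0.3, -0.6]
opening: 0.202
15.525 [ 485.71162972 -205.4378045   219.07506218] [-3.13611843e+00 -1.07331931e-03 -1.34776563e+00] 0.20186570055301126 [ 0.03966967  0.31030295 -0.5961701 ]
0.6 [ 499.83234775 -196.20043444   14.72556497]
0.35 [562.28104751  86.82632304   8.12522814]
```

View pics/s_wrist.png

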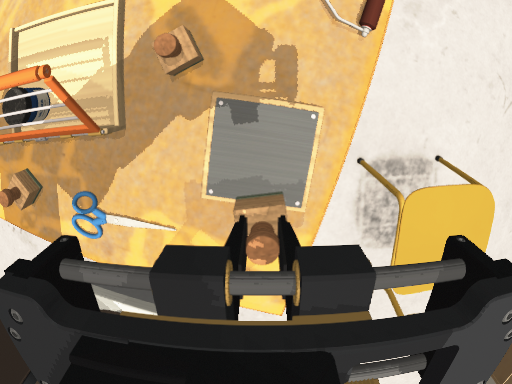

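View pics/s_side.png

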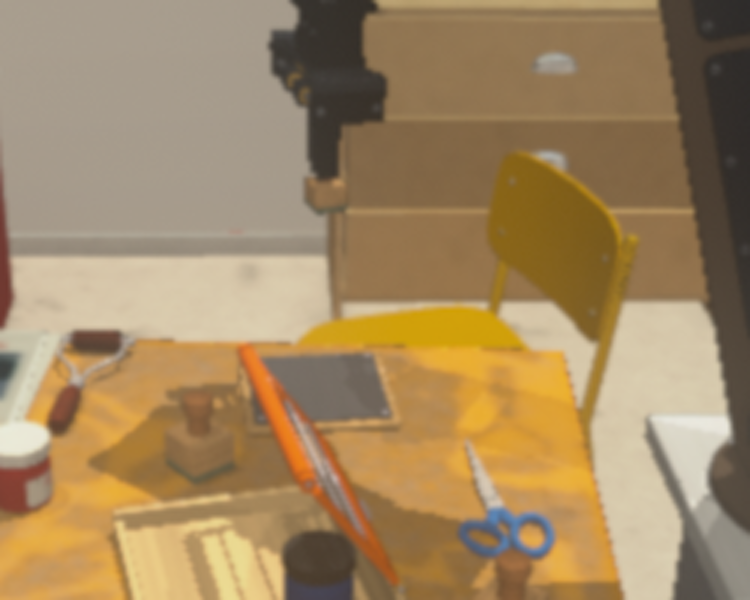

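Run:
```python
from h import *
s=env.state();p=vision.read_camera("wrist")
q=[onz(p,u,12,s) for u in ((221,102),(314,116),(298,205),(212,194))]
print(np.round(q,1),np.mean(q,0)); c=np.mean(q,0)
print('shift tool',(np.linalg.inv(tool_T(s))@np.append(c,1))[:3], 'knob', )
```

```text
[[ 549.4 -133.9   12. ]
 [ 559.1 -260.9   12. ]
 [ 429.9 -271.5   12. ]
 [ 418.7 -146.4   12. ]] [ 489.29238756 -203.1757539    12.        ]
shift tool [ -0.93659784  -2.09826886 207.01377349] knob
```

```bash
python3 -m pendant '[[-1,-3,30,0],[-1,-3,75,0],[-1,-3,120,0],[-1,-3,155,0],[-1,-3,178,0],[-1,-3,190,0],[-1,-3,192,0],[-1,-3,192,0]]' 1; python3 -m pendant '[[0,0,2,0],[0,0,4,0],[0,0,5,0],[0,0,5,0]]' 1;python3 - <<'E'
from h import *
s=env.state()
p=vision.read_camera("side"); cv2.imwrite('pics/t_side.png',cv2.resize(p['pixels'][140:240,210:310,::-1],None,fx=6,fy=6,interpolation=cv2.INTER_CUBIC))
p=vision.read_camera("wrist"); cv2.imwrite('pics/t_wrist.png',p['pixels'][:,:,::-1])
E
```

```text
t: 16.73
eef_pos: [490.5, -202.9, 27.6]
tcp_rot: [-3.135, -0.002, -1.346]
ft_force: [0.2, -1.4, -1.6]
opening: 0.202
t: 17.23
eef_pos: [490.5, -202.9, 22.6]
tcp_rot: [-3.135, -0.002, -1.346]
ft_force: [-0.5, 0.7, 0.3]
opening: 0.2
```

View pics/t_wrist.png

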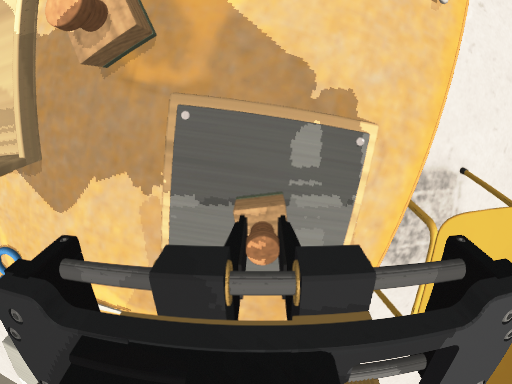

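View pics/t_side.png

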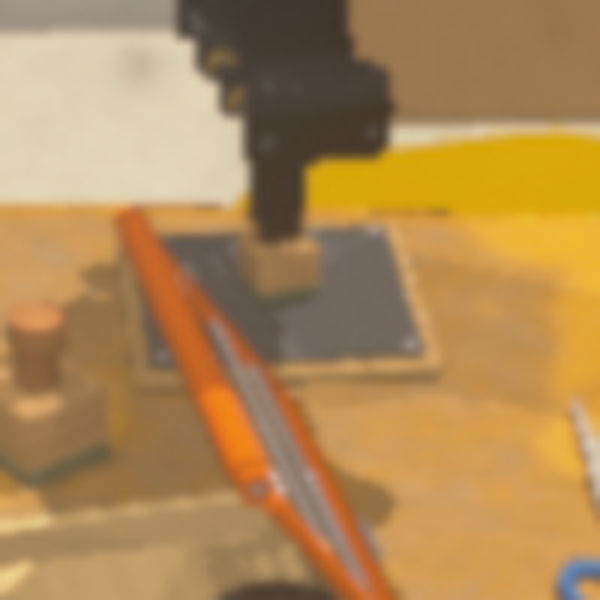

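Over the plate with about 2 mm to go, I'll ease the stamp down.

```bash
python3 -m pendant '[[0,0,1,0],[0,0,1.5,0],[0,0,2,0],[0,0,2,0]]' 1;  python3 -m pendant '[[0,0,0.5,0],[0,0,1,0],[0,0,1,0]]' 1
```

```text
t: 17.82
eef_pos: [490.6, -202.9, 20.7]
tcp_rot: [-3.135, -0.002, -1.346]
ft_force: [-0.1, -0.5, -0.5]
opening: 0.203
t: 18.2
eef_pos: [490.7, -202.9, 20.5]
tcp_rot: [-3.135, -0.002, -1.345]
ft_force: [-3.1, 2.7, 12.8]
opening: 0.203
```

```bash
python3 -m pendant '[[0,0,-0.2,0],[0,0,-0.2,0],[0,0,-0.2,0],[0,0,-0.2,0],[0,0,-0.2,0],[0,0,-0.2,0]]' 0.5
python3 - <<'E'
from h import *
p=vision.read_camera("wrist"); cv2.imwrite('pics/u_wrist.png',cv2.resize(p['pixels'][160:280,190:350,::-1],None,fx=5,fy=5,interpolation=cv2.INTER_CUBIC))
E
```

```text
t: 18.95
eef_pos: [490.7, -202.9, 20.7]
tcp_rot: [-3.135, -0.002, -1.346]
ft_force: [-0.2, 0.3, -0.1]
opening: 0.5
```

View pics/u_wrist.png

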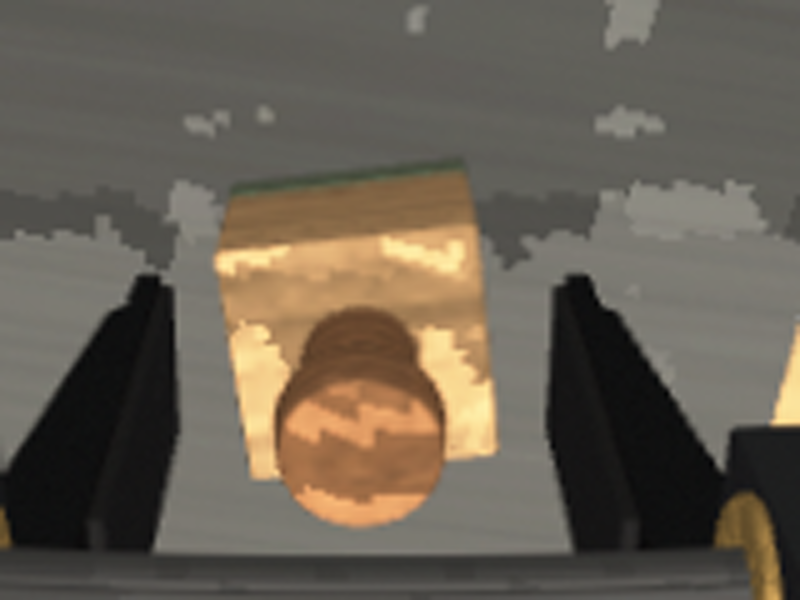

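Released, and the stamp stands upright. I'll lift straight up and check.

```bash
python3 -m pendant '[[0,0,-5,0],[0,0,-20,0],[0,0,-45,0],[0,0,-80,0],[0,0,-120,0],[0,0,-160,0],[0,20,-190,0],[0,20,-190,0]]' 0.5
python3 - <<'E'
from h import *
s=env.state()
p=vision.read_camera("wrist"); cv2.imwrite('pics/v_wrist.png',p['pixels'][:,:,::-1])
for d in vision.find_in(p,'stamp_mid'): print(d['confidence'],(tool_T(s)@p['tool_from_camera']@np.append(d['at'],1))[:3])
p=vision.read_camera("side"); cv2.imwrite('pics/v_side.png',cv2.resize(p['pixels'][140:310,160:360,::-1],None,fx=3.5,fy=3.5,interpolation=cv2.INTER_CUBIC))
E
```

```text
t: 20.0
eef_pos: [469.8, -207.7, 213.5]
tcp_rot: [-3.132, -0.005, -1.346]
ft_force: [-0.8, -0.7, 0.1]
opening: 0.499
0.86 [355.92103206 190.14354854  39.50253083]
0.7 [603.76989856 -72.07384386  38.58139446]
```

View pics/v_wrist.png

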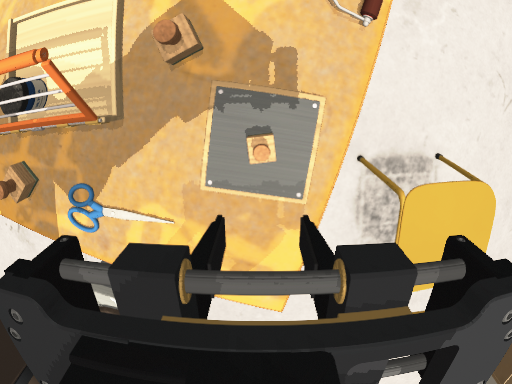

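View pics/v_side.png

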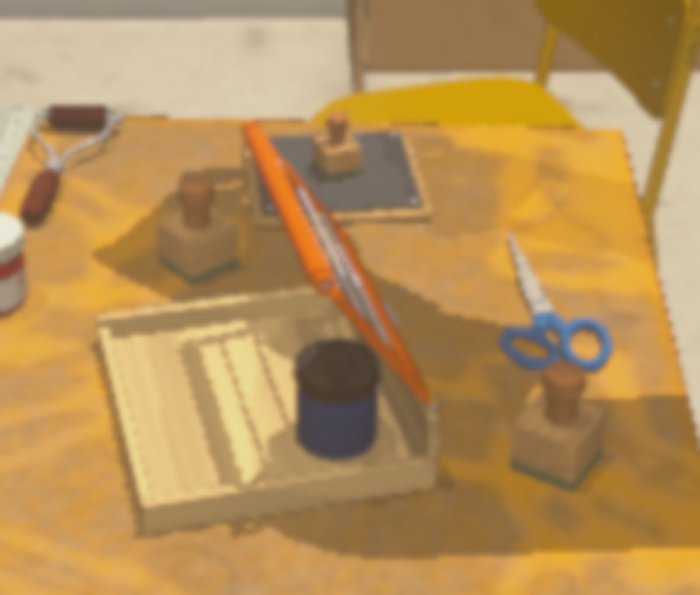

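```bash
python3 -c "
from cell import job
print(job.job_done())"
```

```text
the job is handed in; nothing more can be done
None
```

The stamp from the box (the smallest of the three in view) now stands upright near the middle of the inking plate, and I handed the job in at about 20 s. I brought the hand down behind the roller and rolled the flap open with the gripper's body. I held it open while gripping the stamp's knob (18.9 mm gap between the fingers), then backed out so the flap closed.

- **Last checks:** The final side and wrist pictures show the stamp upright and near the middle of the plate. They also show the flap back at its stop, the jar standing in the box where it was, and the arm clear with no load. I judged these by eye from the pictures; I did not measure the flap angle or the jar's position at the end.
- **First grip missed:** The fingers shut on top of the knob and pressed it with about 8 N. The real fingertips end about 25 mm above the reported TCP, which the pictures and the contact force both showed. The stamp had not visibly moved, so I went 27 mm lower and the second grip held.
- **Disagreements:** The side camera placed things a few mm off from the top and wrist cameras in y. In the last wrist picture, the detector did not report the stamp on the plate; it gave only the two larger stamps on the table.

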